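# Set the length stop of a crosscut sled

## Robot

A 7-joint arm with a two-finger parallel gripper is mounted at the origin on the work surface. World frame = base frame: x ahead of the robot, y to its left, z up, the work surface at z = 0. Lengths are in m, angles in rad, forces in N, time in s.
With the tool pointing down it reaches from about 0.35 to 0.9 m from the base axis. Payload 8.1 kg.
Tool frame: the origin (TCP) lies midway between the tips of the shut fingers; the grasp point (between the pads) lies 19 mm behind it; x points along the fingers, z is the direction in which the jaws open and shut, and the axes are right-handed (so a half turn about x gives the same grasp; the last joint's range is limited). The gripper opens to 92 mm and grips with 3 to 60 N. Pads are 19 mm wide; open, the fingers measure 130 mm over their backs; the gripper's body (75 mm by 190 mm) begins 47 mm behind the grasp point.
Start: joints at [-1.382, 0.434, 0.025, 1.573, -0.012, 1.134, -0.075], TCP at [0.18, 0.599, 0.227] pointing down, gripper open.
Joint ranges: [-2.62, 2.62], [-0.44, 2.09], [-1.27, 1.32], [0.08, 2.57], [-1.32, 4.46], [0.12, 2], [-2.74, 2.74]. Speed limits (rad/s): [2.22, 2.22, 3.01, 3.01, 3.14, 3.14, 3.14].

## Interface

Orientations are given as a rotation vector (axis times angle).
In Python, from cell import arm, optics, finder gives the robot as it stands.
- The arm moves only by the tool send_rows, never from a script. Its argument "rows" is a list that holds one entry, the list of rows, each a list of 7 numbers: the shift along the tool's x, y, z in mm, then the turn, a rotation vector about the tool's x, y, z in degrees, then the opening in per cent of the stroke, from 0 (shut) to 100 (fully open). A call has exactly 8 rows; each row is the pose to reach, as a shift and turn from the pose commanded when the call began, along the tool's axes at that moment; what a row does not reach only later rows make up. A row lasts 1/10 s, in which the tool goes at most 50 mm and 8.59 degrees, less where a joint would pass 70% of its speed; a pose out of reach is approached as far as the arm can. A call with a gripper value outside its range is refused whole. The fingers move at their own pace and stop on an object; "grip_force" is the grip in N (left out, the last holds). Time passes only in rows, so rows that repeat a pose let the fingers close, or fill a call up. It gives the time, the measured TCP pose, the force and the opening at its end, in the units of the state.
- arm.observe(): the state, without advancing time (a new reading comes with each control period).
- optics.get_image(name): name is "scene" or "top" or "wrist"; returns (picture, depth): 420x560x3 uint8, red, green, blue; 420x560 float32, m along the optical axis (not along the pixel's ray), 0 where there is no reading.
- optics.get_calibration(name): a dict with "camera_matrix" (3x3 intrinsics, pixels), "position" and "orientation" of the camera in the world; the wrist camera has in their place "T_tool_cam" (4x4, takes a point from camera to tool coordinates, whose origin is the TCP and whose axes are the tool frame's). Camera axes: x right, y up, looking along -z (the intrinsics and any distortion apply to the point x, -y, -z); pixel columns grow to the right and rows downward; lengths in m; the calibration is good to about 2 mm. The wrist camera is an equidistant fisheye: a pixel r from the principal point sees the ray r / f radians off the axis. A picture is of the moment at which its call begins: read the wrist's pose just before it. get_calibration takes no time and is no camera call.
- arm.sign_off(): hands the job in, once; it reports no verdict.
Trained networks look in the newest picture that a camera, given by its name, has taken for a name from the list of things; names that differ only in an ending like _2 or _b are one class to them, and where a whole thing is asked for, a point or a joint stands for the part that bears it (a point fixed in the world has none). Each returns a list of dicts, best first, with "confidence" (0 to 1); they miss things now and then, are a little off and sometimes report something else, mostly with a low value. They report only what shows in the picture. A call takes as long as a camera call. They do not tell look-alikes from the thing itself.
- finder.search_frame(camera, thing): "bbox" ([left, top, width, height] in pixels, round what is visible of it).
- finder.regions_of(camera, thing): "region" (420x560 bool, what is visible of it) and "bbox" ([left, top, width, height] in pixels, round what is visible of it).
- finder.place_of(camera, thing): "xy" ([column, row] in pixels: a listed point, or the origin of a listed thing).
The state is a dict: "clock": time; "joints": joint angles; "dq": joint speeds; "joint_efforts": joint torques, N m; "position": TCP position; "ee_rot": TCP orientation; "force": force on the tool from outside, world axes, zero at the start; "ft_torque": the same for the moment, N m; "width": opening from 0.0 (shut) to 1.0 (fully open).
Only numpy, scipy, OpenCV 4.12 (cv2) and the standard library are available. Lean on these libraries where they do the work, as an engineer would, in place of code of your own. Each camera call takes 0.05 s, during which the arm holds its last target.

## Task

The first turning blank lies against the sled's fence just as it is to be sawn: set the length stop to it so that the rest can be cut alike. Reach into the trough of the fence and loosen the orange lock knob until the stop slides freely, slide the stop along until it just touches the end of the blank without pushing the blank out of its place, then lock the knob firmly again and let go. Leave the try square, the glue and the other blanks alone.

Things in the scene. Friction and masses are not known exactly. Their poses are not given: they have to be found in the camera images.
- sled: Plywood crosscut sled fixed on the bench, base 300 x 600 x 18 mm; origin under its centre, z up, y along the fence, x from fence to work side. The fence is a trough along y: front board (18 mm thick, work face at x = -7 mm) and back board (18 mm, outer face at x = -123 mm), tops 90 mm above the bench. A dark line on the base at y = +130 mm is the saw kerf.
- trough (a point): Middle of the fence's trough, on top of the aluminium T-track, 30 mm above the bench (sled x = -65 mm, y = 0). The trough's inner walls stand 40 mm to either side of it (along x) and 60 mm above it. Axes as the sled's. A red guard block (70 mm along y, 93 mm above the bench) stands outside the back board at the kerf.
- stop (a joint): Travel of the length stop along the sled's +y, m, 0 to 0.27. Drag about 1.5 N when the knob is loose; locked it holds over 40 N. A blue carriage on the track (70 mm across, 115 mm along, top 44 mm above the bench) bears a 10 mm aluminium plate, 60 to 70 mm to +y of the knob's axis, that rises to 104 mm, bridges the front board and hangs down at the work side, 60 mm wide.
- stop_face (a point): The point on the +y face of the hanging plate that meets the middle of the blank's end: 70 mm along +y and 94 mm along +x (sled axes) from the knob's axis, 66 mm above the bench. Its axes are the sled's; it moves with the stop.
- lock_knob (a joint): Angle of the lock knob, rad, growing clockwise seen from above (clockwise tightens), -1.0 to 2.7 with solid ends. At 0 its clamp meets the track: below 0 the stop is free, above 0 it is clamped ever harder, firm from about 1.4. It starts locked, at 1.8 to 2.3. It stays where it is left; turning takes 0.10 N m loose, about 0.15 N m tight.
- knob_grip (a point): Centre of the orange bar of the lock knob, on its upright axis, 71 mm above the bench. The bar is 48 mm long, 16 mm thick, from 50 to 82 mm above the bench, on a hub 32 mm wide (46 to 52 mm), 40 mm from its axis to each trough wall and 60 mm to the plate at +y, so fingers must enter part closed. The point's x axis runs along the bar's length and turns with the knob.
- blank_center (a point): Centre of the first blank, a loose red-brown hardwood block 70 x 70 mm in section, rough sawn 165 to 180 mm long (feel for its end), 0.8 to 1.0 kg, lying along the sled's y on its base against the front board. Its axes are the sled's. Touch its -y end; the other end overhangs the kerf. A push of 4 to 7 N shifts it.
- try_square: Bystander: try square lying flat on the bench, dark wooden stock 110 x 22 x 16 mm, steel blade 150 mm; origin under the centre of the stock.
- glue: Bystander: white glue bottle, 68 mm wide, 170 mm tall; origin at the centre of its foot.
- next_a_center (a point): Bystander: pale blank 70 x 70 x 180 mm lying on the bench; its centre.
- next_b_center (a point): Bystander: dark purple-brown blank 70 x 70 x 165 mm lying on the bench; its centre.
Things that resemble listed ones, but are neither listed nor needed, are in the scene too. What is meant by the part that bears blank_center is not green or turquoise, and is the larger of those in its own colour.

How it is judged:
By the outcome, as a careful person would: the job done as asked, in the order asked, and still so for the second after the job is handed in, with the robot touching nothing.
It also fails if it takes over 54 s, if anything falls off the work surface, if the arm or the gripper's body presses on something with over 40 N, if the wrist force passes 120 N, or if a joint passes its speed limit or range.

## Working session

There is one attempt and no reset: what is moved stays moved. The work goes in short steps, Python scripts to look and compute and a tool call to move; the robot and the scene stay as the last step left them, time stands still between calls to the robot, and variables do not carry over. Pictures are saved under pics/ and viewed, and the job is handed in when it is done.

Besides the shell and the picture viewer there is one more tool, called after "Emit:" as a command line: name --argument value ..., lists and objects as JSON in quotes. send_rows: Moves the arm, as the interface text tells. Its arguments: {"type":"object","properties":{"rows":{"type":"array"},"grip_force":{"type":"number"}},"required":["rows"]}

```bash
ls; mkdir -p pics
python3 - <<'E'
from cell import arm, optics, finder
import cv2,numpy as np
print(arm.observe())
for n in ["scene","top","wrist"]:
    p,d=optics.get_image(n); cv2.imwrite(f"pics/{n}0.png",p[:,:,::-1]); np.save(f"pics/{n}0.npy",d)
    print(n,optics.get_calibration(n))
    for t in ["lock_knob","blank_center","stop","sled"]:
        print(t,[(r["confidence"],r["bbox"]) for r in finder.search_frame(n,t)][:4])
    for t in ["knob_grip","blank_center","stop_face","trough","sled"]:
        print(t,[(r["confidence"],r["xy"]) for r in finder.place_of(n,t)][:4])
E
```

```text
pics
{'clock': 0.0, 'joints': array([-1.38159969,  0.43523982,  0.02496102,  1.57408729, -0.01154949,
        1.13396641, -0.07509599]), 'dq': array([-3.60371905e-04,  1.53666667e-03,  9.66687099e-05, -4.18057623e-04,
       -7.26429552e-04, -9.19111198e-04, -9.48955928e-06]), 'joint_efforts': array([ 1.08860909e-04, -6.67864394e+01,  9.85373519e-01, -3.14445877e+01,
       -6.03921711e-02,  4.33522963e-02,  1.81275191e-04]), 'position': array([0.17971665, 0.59808657, 0.22593817]), 'ee_rot': array([-0.99263599,  1.33439903,  0.99085879]), 'force': array([-0.34458691,  0.49222579,  0.14937954]), 'ft_torque': array([0.00521582, 0.05316025, 0.04222702]), 'width': 0.9972206502848346}
scene {'camera_matrix': array([[489.53543835,   0.        , 277.86328705],
       [  0.        , 489.53543835, 208.62520214],
       [  0.        ,   0.        ,   1.        ]]), 'position': array([ 1.68751205, -0.64065287,  0.98454407]), 'orientation': array([0.88424637, 0.49721078, 0.97940509])}
lock_knob [(0.62, [214.5, 221.3, 9.8, 8.6])]
blank_center [(0.96, [280.4, 145.7, 44.7, 34.8]), (0.65, [285.8, 19
[... 1195 characters left out ...]
led [(0.58, [266.8, 196.2])]
wrist {'camera_matrix': array([[325.1922621 ,   0.        , 281.43554592],
       [  0.        , 325.1922621 , 209.79658945],
       [  0.        ,   0.        ,   1.        ]]), 'T_tool_cam': array([[ 6.01696063e-05,  2.76185622e-01, -9.61104312e-01,
        -1.58581113e-01],
       [ 8.24992462e-04,  9.61103973e-01,  2.76185576e-01,
         7.42302971e-02],
       [ 9.99999658e-01, -8.09521790e-04, -1.70021808e-04,
         1.08765316e-03],
       [ 0.00000000e+00,  0.00000000e+00,  0.00000000e+00,
         1.00000000e+00]])}
lock_knob []
blank_center []
stop []
sled [(0.56, [0.0, 385.1, 18.7, 34.9])]
knob_grip []
blank_center []
stop_face []
trough []
sled []
```

View pics/scene0.png

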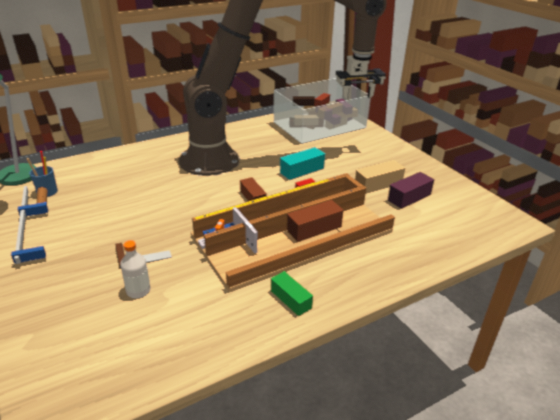

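View pics/top0.png

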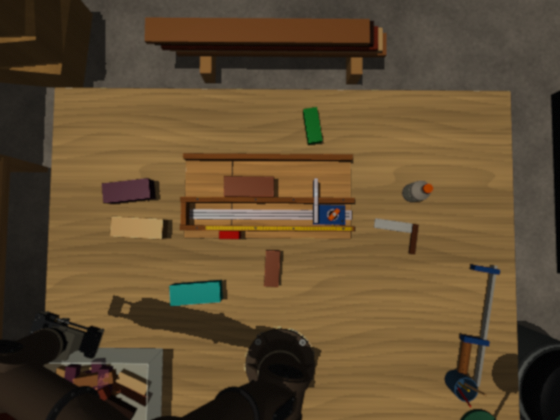

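View pics/wrist0.png

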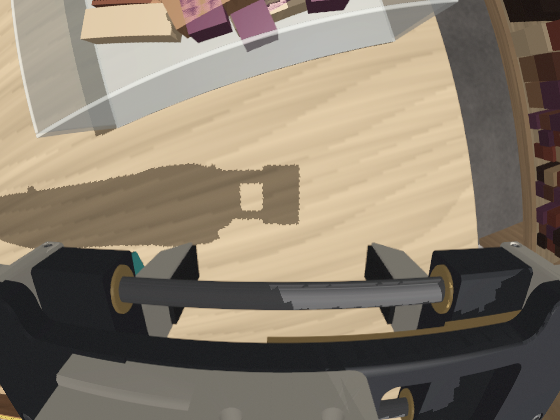

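The blank lies on the sled at top (249,187). Look-alikes are the small red-brown block (272,268), the green one (313,126), the turquoise one (195,293), the pale one (137,228) and the purple one (127,190). I choose (249,187): it is red-brown, the larger of its colour, and lies against the fence. The knob is at top (333,213).

```bash
cat > h.py <<'E'
from cell import arm, optics, finder
import cv2,numpy as np
from scipy.spatial.transform import Rotation as R
def cam(n,st=None):
    c=optics.get_calibration(n);K=c["camera_matrix"]
    if n=="wrist":
        st=st or arm.observe()
        T=np.eye(4);T[:3,:3]=R.from_rotvec(st["ee_rot"]).as_matrix();T[:3,3]=st["position"]
        T=T@c["T_tool_cam"]
        return K,T[:3,:3],T[:3,3]
    return K,R.from_rotvec(c["orientation"]).as_matrix(),np.array(c["position"])
def ray(n,C,uv):
    K,Rm,p=C; x=(np.asarray(uv[0])-K[0,2])/K[0,0]; y=(np.asarray(uv[1])-K[1,2])/K[1,1]
    if n=="wrist":
        r=np.hypot(x,y)+1e-9; s=np.sin(r)/r; v=np.stack([x*s,-y*s,-np.cos(r)],-1)
    else: v=np.stack([x,-y,-np.ones_like(x)],-1)
    return v@Rm.T
def onz(n,C,uv,z):
    v=ray(n,C,uv); t=(z-C[2][2])/v[...,2]; return C[2]+v*t[...,None]
def cloud(n,C,d):
    K=C[0];h,w=d.shape
    v,u=np.mgrid[0:h,0:w].astype(float)
    r=ray(n,C,(u,v)); 
    ax=r@C[1][:,2]  # -depth per unit
    P=C[2]+r*(d/-ax)[...,None]; P[d==0]=np.nan
    return P
E
python3 - <<'E'
from h import *
C=cam("top");d=np.load("pics/top0.npy");P=cloud("top",C,d)
for nm,u,v in [("knob",333,213),("plate",316,188),("blank",249,187),("blankL",226,187),("blankR",271,187),("front L",200,201),("front R",340,201),("back",340,229),("bench",400,160)]:
    print(nm,np.round(P[v,u],4))
im=cv2.imread("pics/top0.png")
a=cv2.resize(im[140:250,170:370],None,fx=4,fy=4,interpolation=cv2.INTER_CUBIC);cv2.imwrite("pics/topc.png",a)
im=cv2.imread("pics/scene0.png")
a=cv2.resize(im[160:270,180:360],None,fx=4,fy=4,interpolation=cv2.INTER_CUBIC);cv2.imwrite("pics/scenec.png",a)
np.set_printoptions(linewidth=250)
print(np.round(P[203:225,322:346,2]*1000))
E
```

```text
knob [ 0.532  -0.178   0.0871]
plate [ 0.616  -0.118   0.1035]
blank [0.62   0.1113 0.0829]
blankL [0.6195 0.191  0.0814]
blankR [0.6198 0.0352 0.0899]
front L [0.5699 0.2788 0.088 ]
front R [ 0.5735 -0.2021  0.0869]
back [ 0.4775 -0.2026  0.0822]
bench [ 0.7327 -0.4377 -0.0025]
[[63. 68. 59. 69. 63. 65. 64. 66. 60. 69. 72. 73. 64. 68. 72. 70. 75. 65. 74. 70. 70. 67. 73. 73.]
 [17. 20. 18. 17. 19. 17. 17. 17. 13. 22. 13. 14. 18. 13. 21. 16. 22. 16. 18. 20. 18. 13. 18. 16.]
 [45. 42. 41. 41. 44. 40. 41. 43. 40. 36. 38. 42. 42. 42. 45. 40. 37. 43. 42. 37. 37. 40. 43. 17.]
 [42. 44. 45. 38. 41. 45. 46. 41. 42. 45. 47. 45. 42. 49. 41. 45. 44. 38. 43. 40. 39. 43. 45. 42.]
 [45. 43. 42. 45. 46. 42. 43. 43. 42. 42. 47. 43. 45. 44. 47. 46. 48. 45. 48. 44. 38. 42. 45. 41.]
 [48. 44. 45. 46. 42. 48. 44. 40. 38. 45. 42. 41. 41. 39. 46. 45. 43. 49. 47. 41. 45. 46. 50. 42.]
 [45. 41. 46. 40. 43. 40. 37. 46. 47. 47. 49. 42. 48. 45. 81. 82. 78. 41. 38. 41. 46. 49. 46. 41.]
 [44. 47. 42. 41. 39. 49. 41. 46. 46. 45. 45. 44. 46. 80. 81. 75. 81. nan 43. 41. 46. 47. 44. 41.]
 [45. 52. 41. 45. 42. 43. 41
[... 658 characters left out ...]
. 47.]
 [47. 41. 43. 47. 44. 46. 74. 85. 82. 81. 82. 81. 76. 48. 54. 48. 37. 40. 43. 44. 41. 46. 42. 40.]
 [44. 42. 47. 44. 41. 46. 57. 74. 79. 79. 84. 80. 49. 47. 49. 45. 43. 50. 42. 36. 44. 46. 44. 46.]
 [41. 41. 42. 47. 50. 46. 47. 57. 80. 85. 86. 47. 44. 48. 39. 39. 42. 45. 47. 45. 47. 45. 43. 40.]
 [41. 43. 40. 45. 46. 37. 45. 41. 38. 46. 43. 42. 51. 48. 47. 41. 42. 46. 45. 50. 43. 41. 43. 47.]
 [41. 47. 46. 43. 42. 46. 42. 46. 44. 48. 43. 46. 38. 42. 47. 41. 47. 42. 47. 41. 44. 46. 45. 38.]
 [42. 41. 42. 40. 44. 41. 46. 41. 37. 50. 42. 43. 46. 43. 46. 48. 41. 44. 46. 39. 41. 47. 43. 41.]
 [37. 46. 46. 45. 42. 45. 48. 45. 43. 44. 39. 47. 45. 44. 45. 38. 45. 42. 42. 41. 41. 44. 45. 47.]]
```

View pics/topc.png

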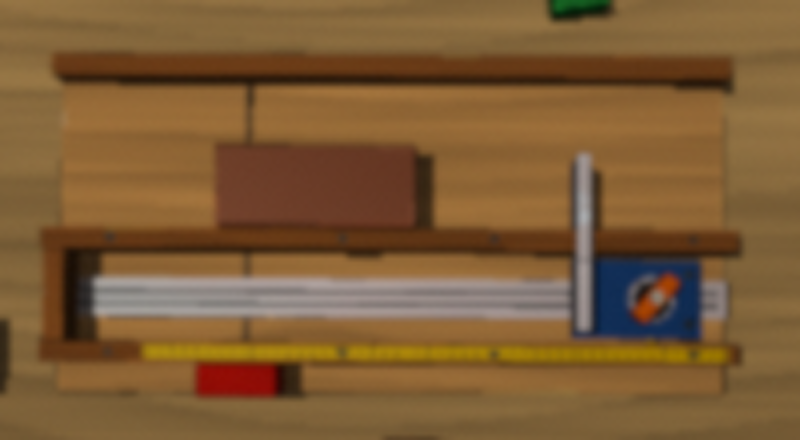

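View pics/scenec.png

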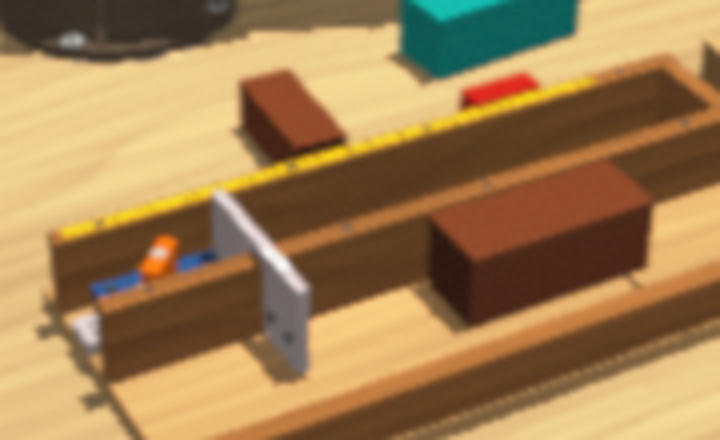

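Run:
```python
from h import *
st=arm.observe(); T=R.from_rotvec(st["ee_rot"]).as_matrix(); print(np.round(T,3))
C=cam("top");d=np.load("pics/top0.npy");P=cloud("top",C,d)
s=P[205:224,324:344].reshape(-1,3); 
k=s[s[:,2]>.07]; v,u=np.where(P[205:224,324:344,2]>.07); uv=np.array([u.mean()+324,v.mean()+205]);print(uv)
kc=onz("top",C,uv,.082);print("knob",kc)
w=np.linalg.svd((k-k.mean(0))[:,:2])[2][0];print("bar",w,np.degrees(np.arctan2(w[1],w[0])))
print("yaw of sled")
a=onz("top",C,(np.array([181.,354]),np.array([201.,204.])),.09);
for z,pts in [(.09,[(185,202.5),(354,203)]),]: pass
# front board top edge: fit z>0.075 region rows
m=(P[:,:,2]>.078)&(P[:,:,0]>.55)&(P[:,:,0]<.595)&(P[:,:,1]>-.2)&(P[:,:,1]<.27)
q=P[m];f=np.polyfit(q[:,1],q[:,0],1);print(f)
m=(P[:,:,2]>.072)&(P[:,:,0]>.46)&(P[:,:,0]<.495)&(P[:,:,1]>-.2)&(P[:,:,1]<.27)
q=P[m];f=np.polyfit(q[:,1],q[:,0],1);print(f)
# triangulate knob with scene
K,Rm,p=cam("scene");v=ray("scene",(K,Rm,p),(218.,225.3));v2=ray("top",C,(uv[0],uv[1]))
A=np.stack([v,-v2],1);t=np.linalg.lstsq(A,C[2]-p,rcond=None)[0];print(p+v*t[0],C[2]+v2*t[1])
y0,tx=st["position"],None
print(T.T@(np.array([kc[0],kc[1],.27])-st["position"])*1000)
```

```text
[[ 0.    -0.958  0.288]
 [ 0.     0.288  0.958]
 [-1.    -0.     0.   ]]
[333.90909091 214.53030303]
knob [ 0.52700332 -0.18184089  0.082     ]
bar [-0.74908687  0.66247178] 138.5113417352052
yaw of sled
[0.00859216 0.57718134]
[-0.01047003  0.47789364]
[ 0.52701187 -0.18415311  0.07142938] [ 0.52738485 -0.18339862  0.07133255]
[ -43.26574457 -557.05409578 -647.52408501]
```

Emit:
send_rows --rows '[[[-5, -24, -28, 8.5, 0, 0, 40], [-10, -48, -56, 17, 0, 0, 40], [-15, -72, -84, 25.5, 0, 0, 40], [-20, -96, -112, 34, 0, 0, 40], [-25, -120, -140, 42.5, 0, 0, 40], [-30, -150, -170, 51, 0, 0, 40], [-35, -180, -205, 59.5, 0, 0, 40], [-40, -210, -240, 68, 0, 0, 40]]]'

```text
clock: 2.3
position: [0.3124, 0.3067, 0.2671]
ee_rot: [-0.067, 1.57, 0.068]
force: [0.4, -0.2, -0.0]
width: 0.41
```

```bash
cat > go.py <<'E'
from h import *
import sys
def go(x,y,z,jaw):
    st=arm.observe(); T=R.from_rotvec(st["ee_rot"]).as_matrix()
    s=T.T@(np.array([x,y,z])-st["position"])*1000
    j=np.degrees(np.arctan2(T[1,2],T[0,2]))
    # desired
    a=np.radians(jaw);zt=np.array([np.cos(a),np.sin(a),0]);xt=np.array([0,0,-1.]);D=np.stack([xt,np.cross(zt,xt),zt],1)
    print("pos",np.round(st["position"],4),"jaw",j.round(2),"tilt",np.round(T[:,0],3),"shift",s.round(1),"turn",np.degrees(R.from_matrix(T.T@D).as_rotvec()).round(2),"t",st["clock"],"w",st["width"])
    print("q",np.round(st["joints"],2),"F",st["force"].round(2),"M",st["ft_torque"].round(3))
go(*map(float,sys.argv[1:]))
E
python3 go.py .527 -.182 .27 -131.5
```

```text
pos [0.3124 0.3067 0.2671] jaw 4.94 tilt [ 0.     0.001 -1.   ] shift [  -3.2 -505.4  171.7] turn [ 1.3644e+02 -4.0000e-02 -3.0000e-02] t 2.3 w 0.4097361440326507
q [-1.21  0.08  0.34  1.96 -0.03  1.11 -0.77] F [ 0.37 -0.18 -0.04] M [-0.082 -0.064  0.008]
```

Emit:
send_rows --rows '[[[0, -32, 11, 8.5, 0, 0, 33], [0, -64, 22, 17, 0, 0, 33], [0, -96, 33, 25.5, 0, 0, 33], [0, -128, 44, 34, 0, 0, 33], [0, -160, 55, 42.5, 0, 0, 33], [0, -192, 66, 51, 0, 0, 33], [0, -224, 76, 59.5, 0, 0, 33], [0, -255, 86, 68, 0, 0, 33]]]'

```text
clock: 3.1
position: [0.4214, 0.0609, 0.267]
ee_rot: [0.857, 1.395, -0.856]
force: [0.4, 0.6, 0.0]
width: 0.327
```

```bash
python3 go.py .527 -.182 .27 -131.5
```

```text
pos [0.4214 0.0609 0.267 ] jaw -63.08 tilt [ 0.001  0.001 -1.   ] shift [ -3.1 -15.8 264.4] turn [ 6.842e+01 -5.000e-02 -3.000e-02] t 3.1 w 0.3271855967391133
q [-0.9   0.04  0.67  2.   -0.03  1.1  -1.31] F [0.45 0.55 0.04] M [-0.056  0.111 -0.049]
```

Emit:
send_rows --rows '[[[0, -2, 33, 8.5, 0, 0, 33], [0, -4, 66, 17, 0, 0, 33], [0, -6, 99, 25.5, 0, 0, 33], [0, -8, 132, 34, 0, 0, 33], [0, -10, 165, 42.5, 0, 0, 33], [0, -12, 198, 51, 0, 0, 33], [0, -14, 231, 59.5, 0, 0, 33], [-3, -16, 264, 68, 0, 0, 33]]]'

```text
clock: 3.9
position: [0.5281, -0.1806, 0.2696]
ee_rot: [1.714, 0.781, -1.714]
force: [-0.1, -0.5, -0.1]
width: 0.331
```

```bash
python3 go.py .527 -.182 .27 -131.5
python3 - <<'E'
from h import *
st=arm.observe();p,d=optics.get_image("wrist");cv2.imwrite("pics/w1.png",p[:,:,::-1]);np.save("pics/w1.npy",d)
C=cam("wrist",st)
for t in ["knob_grip"]:
    for r in finder.place_of("wrist",t): print(t,r, onz("wrist",C,r["xy"],.071))
for r in finder.regions_of("wrist","lock_knob"):
    print(r["confidence"],r["bbox"]); 
K=C
def proj(X):
    c=(np.array(X)-C[2])@C[1]; th=np.arctan2(np.hypot(c[0],c[1]),-c[2]); r=np.hypot(c[0],c[1]); return C[0][0,2]+C[0][0,0]*th*c[0]/r, C[0][1,2]-C[0][0,0]*th*c[1]/r
print(proj([.527,-.182,.082]))
E
```

```text
pos [ 0.5281 -0.1806  0.2696] jaw -131.03 tilt [-0.  0. -1.] shift [-0.4  0.   1.8] turn [ 0.47 -0.01  0.02] t 3.9 w 0.33138104547674957
q [-0.46  0.4   0.99  1.73 -0.35  1.21 -1.67] F [-0.07 -0.54 -0.13] M [-0.007  0.12  -0.046]
knob_grip {'xy': [282.6, 181.1], 'confidence': 0.63} [ 0.53173302 -0.18405595  0.071     ]
0.98 [268.8, 161.0, 27.3, 46.1]
(np.float64(284.05597288354585), np.float64(187.4622223538026))
```

View pics/w1.png

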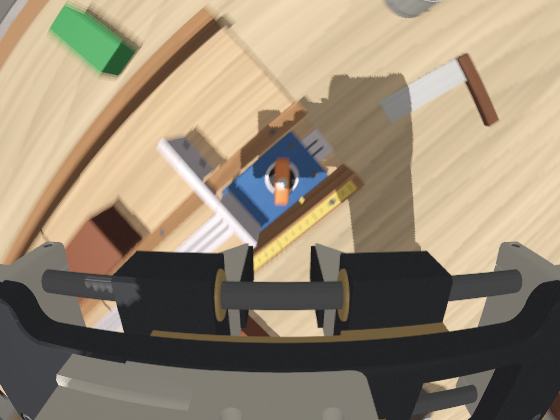

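The wrist view shows the knob at (282,181), its bar nearly along the image column, between the fingers' line. The plate is at (200,185) and the blank at lower left.

Run:
```python
from h import *
st=arm.observe();C=cam("wrist",st)
im=cv2.imread("pics/w1.png");d=np.load("pics/w1.npy");P=cloud("wrist",C,d)
m=(P[...,2]>.07)&(P[...,2]<.095)&(abs(P[...,0]-.528)<.035)&(abs(P[...,1]+.182)<.035)
n,l,s,c=cv2.connectedComponentsWithStats(m.astype(np.uint8)); print(s,c)
i=1+np.argmax(s[1:,4]); q=P[l==i]; print(len(q),q.mean(0),np.median(q[:,2]))
r=cv2.minAreaRect((q[:,:2]*1000).astype(np.float32));print(r)
a=onz("wrist",C,c[i],.082);print(a)
v,u=np.where(l==i);X=onz("wrist",C,(u.astype(float),v.astype(float)),.082)
print(X.mean(0),cv2.minAreaRect((X[:,:2]*1000).astype(np.float32)))
w=np.linalg.svd((X-X.mean(0))[:,:2])[2][0];print(np.degrees(np.arctan2(w[1],w[0])))
# walls of trough near
for x in np.arange(.46,.60,.004):
    mm=(abs(P[...,0]-x)<.002)&(abs(P[...,1]+.182)<.015); print(round(x,3),np.nanmedian(P[mm][:,2]).round(3) if mm.any() else None,end=' ')
cv2.imwrite("pics/w1c.png",cv2.resize(im[100:260,130:400],None,fx=2.9,fy=2.9))
```

```text
[[     0      0    560    420 234578]
 [   274    162     15     44    622]] [[279.4967644  209.56929039]
 [280.72025723 183.3681672 ]]
622 [ 0.53243437 -0.18398951  0.08212507] 0.08241463388222123
((531.2265625, -183.30502319335938), (15.363391876220703, 46.69353485107422), 48.97551345825195)
[ 0.53247884 -0.18402897  0.082     ]
[ 0.5324007  -0.18395836  0.082     ] ((531.9447021484375, -183.93460083007812), (15.1666259765625, 47.76496124267578), 48.81007385253906)
138.14979346841997
0.46 None 0.464 None 0.468 None 0.472 0.09 0.476 0.091 0.48 0.091 0.484 0.091 0.488 0.091 0.492 0.07 0.496 0.359 0.5 0.045 0.504 0.045 0.508 0.045 0.512 0.313 0.516 0.315 0.52 0.276 0.524 0.083 0.528 0.082 0.532 0.082 0.536 0.083 0.54 0.281 0.544 0.306 0.548 0.37 0.552 0.377 0.556 0.376 0.56 0.377 0.564 0.375 0.568 0.371 0.572 0.36 0.576 0.359 0.58 0.356 0.584 0.352 0.588 0.091 0.592 0.019 0.596 0.019
```

View pics/w1c.png

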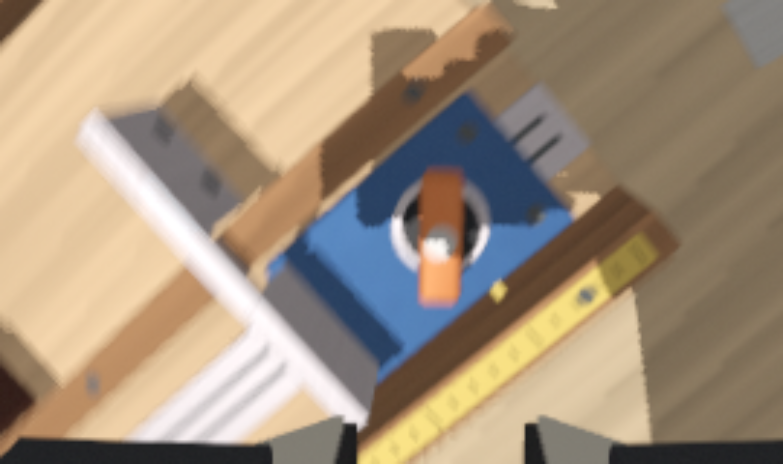

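```bash
python3 go.py .530 -.1835 .13 -131.5
```

```text
pos [ 0.5278 -0.182   0.2697] jaw -130.94 tilt [-0.    -0.002 -1.   ] shift [139.7   2.5  -0.5] turn [ 0.56  0.09 -0.06] t 4.05 w 0.32818324879904603
q [-0.46  0.4   0.99  1.73 -0.35  1.21 -1.67] F [-0.11  0.48 -0.15] M [ 0.047  0.171 -0.005]
```

Emit:
send_rows --rows '[[[25, 0.5, 0, 0, 0, 0, 33], [50, 1, 0, 0, 0, 0, 33], [75, 1.5, 0, 0, 0, 0, 33], [100, 2, 0, 0, 0, 0, 33], [120, 2.5, 0, 0.5, 0, 0, 33], [135, 2.5, 0, 0.5, 0, 0, 33], [140, 2.5, 0, 0.5, 0, 0, 33], [140, 2.5, 0, 0.5, 0, 0, 33]]]'

```text
clock: 4.85
position: [0.5295, -0.1808, 0.1295]
ee_rot: [1.716, 0.78, -1.716]
force: [0.5, 0.5, 0.2]
width: 0.326
```

```bash
python3 - <<'E'
from h import *
st=arm.observe();p,d=optics.get_image("wrist");st2=arm.observe();cv2.imwrite("pics/w2.png",p[:,:,::-1]);np.save("pics/w2.npy",d)
print(st["position"],st2["position"])
C=cam("wrist",st)
P=cloud("wrist",C,d)
m=(P[...,2]>.07)&(P[...,2]<.095)&(abs(P[...,0]-.528)<.035)&(abs(P[...,1]+.182)<.035)
n,l,s,c=cv2.connectedComponentsWithStats(m.astype(np.uint8)); print(s,c)
i=1+np.argmax(s[1:,4]); q=P[l==i]; print(len(q),q.mean(0))
v,u=np.where(l==i);X=onz("wrist",C,(u.astype(float),v.astype(float)),.082)
print(cv2.minAreaRect((X[:,:2]*1000).astype(np.float32)))
T=R.from_rotvec(st["ee_rot"]).as_matrix();print("in tool mm",(q.mean(0)-st["position"])@T*1000)
E
python3 go.py .53 -.1835 .057 -131.5
```

```text
[ 0.52948457 -0.18079568  0.12954808] [ 0.52986905 -0.18118069  0.13018974]
[[     0      0    560    420 233583]
 [   270    190     24     71   1617]] [[279.48835318 209.39470338]
 [281.18243661 224.71057514]]
1617 [ 0.53351534 -0.1827443   0.0819425 ]
((532.788330078125, -182.314208984375), (15.338118553161621, 49.80402755737305), 48.260623931884766)
in tool mm [47.60234844  4.35195802 -1.18862001]
pos [ 0.5299 -0.1812  0.1302] jaw -131.18 tilt [ 0.  0. -1.] shift [73.2  1.6  1.7] turn [ 0.32 -0.02 -0.02] t 4.9 w 0.33706677513768035
q [-0.36  0.55  0.86  1.9  -0.51  0.93 -1.54] F [ 0.66  0.17 -0.5 ] M [-0.017  0.16   0.01 ]
```

View pics/w2.png

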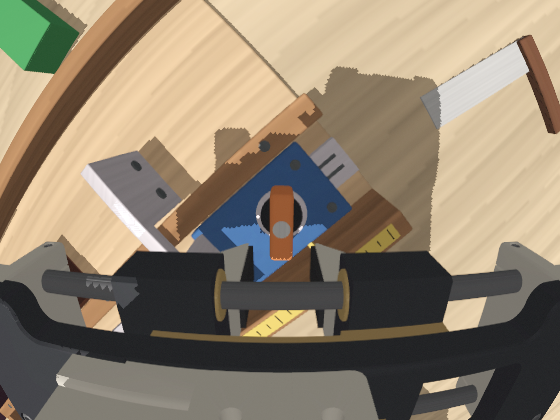

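Run:
```python
from h import *
st=arm.observe();C=cam("wrist",st);T=R.from_rotvec(st["ee_rot"]).as_matrix()
Tc=optics.get_calibration("wrist")["T_tool_cam"]
print((C[2]-st["position"])@T, T.T@C[1])
r=ray("wrist",C,(281.18,224.7)); print(r@T)
d=np.load("pics/w2.npy");P=cloud("wrist",C,d);print((P[224,281]-st["position"])@T,d[224,281])
for z in [.3,.2]: print((P[215:235:4,265:300:3]-st["position"]).dot(T)[...,0].round(3)); break
```

```text
[-0.15858105  0.07413112 -0.00106733] [[ 4.02974781e-05  2.75741451e-01 -9.61231840e-01]
 [ 8.25063074e-04  9.61231505e-01  2.75741389e-01]
 [ 9.99999659e-01 -8.04188579e-04 -1.88768883e-04]]
[ 9.47589550e-01 -3.19489796e-01 -5.60141549e-04]
[ 0.04678966  0.00538009 -0.00130886] 0.21636632
[[0.078 0.076 0.048 0.047 0.047 0.047 0.047 0.047 0.048 0.048 0.077 0.078]
 [0.077 0.077 0.048 0.047 0.048 0.047 0.048 0.046 0.047 0.049 0.077 0.077]
 [0.077 0.078 0.048 0.047 0.046 0.047 0.046 0.047 0.047 0.048 0.076 0.076]
 [0.076 0.078 0.048 0.045 0.047 0.047 0.046 0.047 0.047 0.049 0.077 0.077]
 [0.083 0.076 0.048 0.047 0.047 0.046 0.047 0.046 0.046 0.048 0.083 0.083]]
```

Run:
```python
from h import *
for n in range(4): print(optics.get_calibration("wrist")["T_tool_cam"][:3,3], optics.get_calibration("top")["position"])
Q=[];X=[]
for n in range(40): Q.append(arm.observe()["position"])
print(np.std(Q,0),np.mean(Q,0))
```

```text
[-0.15858105  0.07413112 -0.00106733] [0.47854398 0.01601059 1.43690027]
[-0.15858105  0.07413112 -0.00106733] [0.47854398 0.01601059 1.43690027]
[-0.15858105  0.07413112 -0.00106733] [0.47854398 0.01601059 1.43690027]
[-0.15858105  0.07413112 -0.00106733] [0.47854398 0.01601059 1.43690027]
[0.00000000e+00 5.55111512e-17 5.55111512e-17] [ 0.52986905 -0.18118069  0.13018974]
```

Emit:
send_rows --rows '[[[12, 1, 0.3, 0, 0, 0, 33], [24, 2, 0.5, 0, 0, 0, 33], [36, 2.5, 0.5, 0, 0, 0, 33], [48, 2.5, 0.5, 0, 0, 0, 33], [58, 2.5, 0.5, 0, 0, 0, 33], [67, 2.5, 0.5, 0, 0, 0, 33], [72, 2.5, 0.5, 0, 0, 0, 33], [72, 2.5, 0.5, 0, 0, 0, 33]]]' --grip_force 15

```text
clock: 5.7
position: [0.5308, -0.1833, 0.057]
ee_rot: [1.716, 0.779, -1.718]
force: [0.1, 0.4, 0.4]
width: 0.33
```

```bash
python3 go.py .53 -.1835 .057 -131.5;python3 - <<'E'
from h import *
p,d=optics.get_image("wrist");cv2.imwrite("pics/w3.png",p[:,:,::-1])
p,d=optics.get_image("top");cv2.imwrite("pics/t3.png",cv2.resize(p[140:250,270:400,::-1],None,fx=5,fy=5))
E
```

```text
pos [ 0.5308 -0.1833  0.057 ] jaw -131.23 tilt [-0.001  0.    -1.   ] shift [ 0.  -0.4  0.7] turn [0.27 0.03 0.05] t 5.7 w 0.32966656385563564
q [-0.28  0.64  0.77  1.95 -0.62  0.8  -1.46] F [0.14 0.38 0.38] M [-0.005  0.154  0.008]
```

View pics/w3.png

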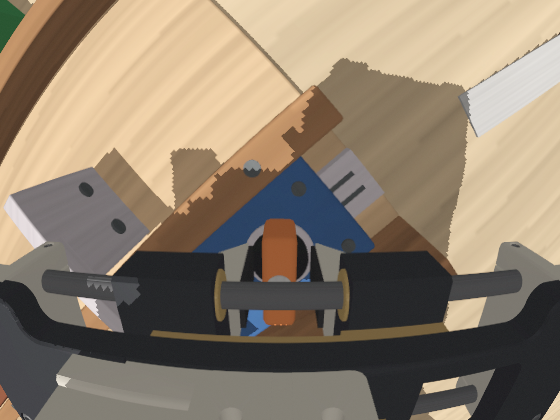

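Emit:
send_rows --rows '[[[0, 0, 0, 0, 0, 0, 10], [0, 0, 0, 0, 0, 0, 10], [0, 0, 0, 0, 0, 0, 10], [0, 0, 0, 0, 0, 0, 10], [0, 0, 0, 0, 0, 0, 10], [0, 0, 0, 0, 0, 0, 10], [0, 0, 0, 0, 0, 0, 10], [0, 0, 0, 0, 0, 0, 10]]]' --grip_force 40

```text
clock: 6.6
position: [0.532, -0.1828, 0.0581]
ee_rot: [1.717, 0.779, -1.715]
force: [3.8, 4.1, 5.5]
width: 0.168
```

```bash
python3 go.py .53 -.1835 .057 -131.5
```

```text
pos [ 0.532  -0.1828  0.0581] jaw -131.19 tilt [ 0.001  0.001 -1.   ] shift [ 1.1 -1.1  1.8] turn [ 0.31 -0.08 -0.03] t 6.6 w 0.16774220360343514
q [-0.28  0.64  0.77  1.95 -0.62  0.8  -1.46] F [3.8  4.1  5.47] M [ 1.038 -0.404 -0.115]
```

Emit:
send_rows --rows '[[[0, 0.5, -0.5, -4, 0, 0, 10], [0, 1, -1, -10, 0, 0, 10], [0, 1, -1.5, -16, 0, 0, 10], [0, 1, -1.5, -22, 0, 0, 10], [0, 1, -1.5, -28, 0, 0, 10], [0, 1, -1.5, -34, 0, 0, 10], [0, 1, -1.5, -40, 0, 0, 10], [0, 1, -1.5, -40, 0, 0, 10]]]'

```text
clock: 7.4
position: [0.5324, -0.1821, 0.058]
ee_rot: [1.223, 1.203, -1.221]
force: [-2.4, 5.9, 9.7]
width: 0.177
```

```bash
cat > f.py <<'E'
from h import *
st=arm.observe();T=R.from_rotvec(st["ee_rot"]).as_matrix()
print("t",st["clock"],"pos",st["position"].round(4),"jaw",np.degrees(np.arctan2(T[1,2],T[0,2])).round(2),"w",round(st["width"]*92,1))
print("Fworld",st["force"].round(1),"Ftool",(st["force"]@T).round(1),"M",st["ft_torque"].round(2),"q",st["joints"].round(2), "toolY",T[:,1].round(2),"Z",T[:,2].round(2))
E
python3 f.py
```

```text
t 7.4 pos [ 0.5324 -0.1821  0.058 ] jaw -90.98 w 16.3
Fworld [-2.4  5.9  9.7] Ftool [-9.7 -2.6 -5.9] M [1.2  0.51 0.09] q [-0.16  0.59  0.57  1.94 -0.46  0.75 -0.91] toolY [ 1.   -0.02 -0.  ] Z [-0.02 -1.   -0.  ]
```

Emit:
send_rows --rows '[[[-1, 0, -0.5, -6, 0, 0, 10], [-2, 0, -1, -14, 0, 0, 10], [-2, 0, -1.3, -22, 0, 0, 10], [-2, 0, -1.5, -30, 0, 0, 10], [-2, 0, -1.5, -38, 0, 0, 10], [-2, 0, -1.5, -46, 0, 0, 10], [-2, 0, -1.5, -52, 0, 0, 10], [-2, 0, -1.5, -52, 0, 0, 10]]]'

```text
clock: 8.2
position: [0.5319, -0.181, 0.0582]
ee_rot: [0.533, 1.506, -0.534]
force: [4.2, 1.7, -16.3]
width: 0.169
```

```bash
python3 f.py;python3 - <<'E'
from h import *
p,d=optics.get_image("wrist");cv2.imwrite("pics/w4.png",p[:,:,::-1])
E
```

```text
t 8.2 pos [ 0.5319 -0.181   0.0582] jaw -39.05 w 15.5
Fworld [  4.2   1.7 -16.3] Ftool [16.3  4.   2.2] M [ 0.28 -1.    0.05] q [ 0.01  0.54  0.32  1.92 -0.25  0.72 -0.21] toolY [ 0.63  0.78 -0.  ] Z [ 0.78 -0.63 -0.  ]
```

View pics/w4.png

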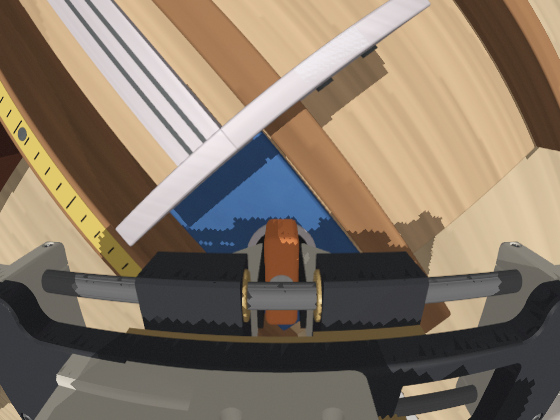

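Emit:
send_rows --rows '[[[0.6, 0.3, 0.2, -6, 0, 0, 10], [1.2, 0.3, 0.2, -14, 0, 0, 10], [1.2, 0.3, 0.2, -22, 0, 0, 10], [1.2, 0.3, 0.2, -30, 0, 0, 10], [1.2, 0.3, 0.2, -38, 0, 0, 10], [1.2, 0.3, 0.2, -46, 0, 0, 10], [1.2, 0.3, 0.2, -54, 0, 0, 10], [1.2, 0.3, 0.2, -56, 0, 0, 10]]]'

```text
clock: 9.05
position: [0.5309, -0.1819, 0.058]
ee_rot: [-0.23, 1.562, 0.231]
force: [-5.1, 0.5, 0.2]
width: 0.17
```

```bash
python3 f.py;python3 - <<'E'
from h import *
st=arm.observe()
p,d=optics.get_image("wrist");cv2.imwrite("pics/w5.png",p[:,:,::-1]);np.save("pics/w5.npy",d)
p,d=optics.get_image("scene");cv2.imwrite("pics/s5.png",cv2.resize(p[150:270,180:360,::-1],None,fx=4,fy=4))
E
```

```text
t 9.05 pos [ 0.5309 -0.1819  0.058 ] jaw 16.8 w 15.7
Fworld [-5.1  0.5  0.2] Ftool [-0.2  2.  -4.8] M [ 0.12  1.18 -0.11] q [ 0.2   0.53  0.05  1.91 -0.03  0.71  0.56] toolY [-0.29  0.96  0.  ] Z [ 0.96  0.29 -0.  ]
```

View pics/w5.png

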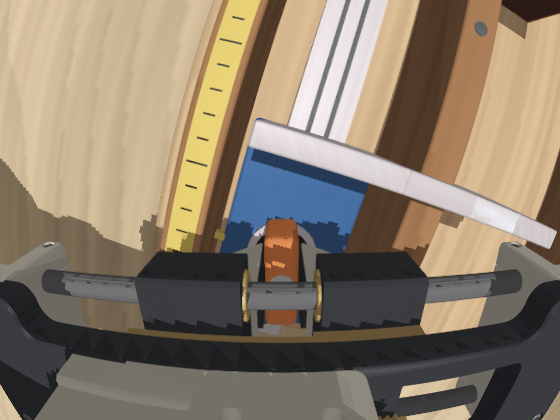

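View pics/s5.png

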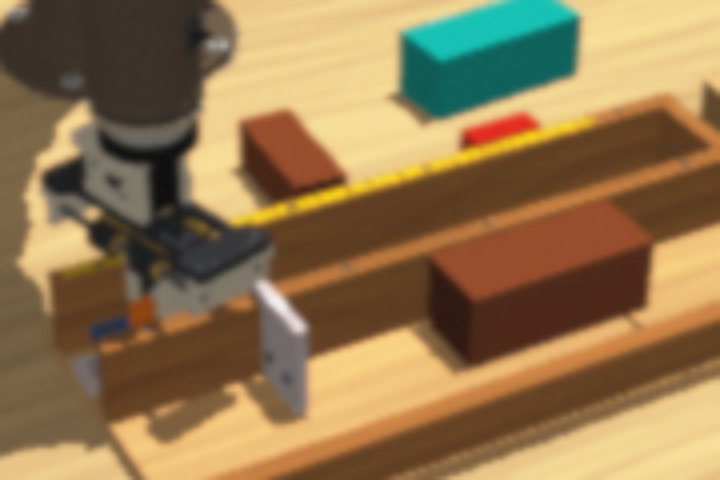

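Run:
```python
from h import *
C=cam("top")
print(onz("top",C,(273.9,187.),.088),onz("top",C,(313.8,187.),.104),onz("top",C,(315.9,187.),.104), onz("top",C,(224.,187.),.088))
im=cv2.imread("pics/top0.png")
print(im[187,268:282].tolist());print(im[187,308:325].tolist())
d=np.load("pics/top0.npy");P=cloud("top",C,d);print(P[187,268:282].round(3).tolist());print(P[187,308:325,1:].round(3).tolist())
```

```text
[0.62003418 0.02528367 0.088     ] [ 0.6193195  -0.11043772  0.104     ] [ 0.6193702  -0.11757277  0.104     ] [0.61881373 0.19704153 0.088     ]
[[37, 56, 102], [35, 55, 101], [35, 56, 101], [36, 56, 101], [34, 54, 97], [29, 46, 81], [20, 36, 59], [19, 37, 54], [20, 39, 55], [23, 46, 66], [36, 71, 102], [49, 94, 133], [52, 100, 141], [53, 101, 142]]
[[52, 100, 141], [51, 100, 142], [52, 100, 142], [52, 96, 135], [50, 79, 109], [68, 75, 86], [112, 113, 119], [143, 145, 153], [138, 141, 150], [103, 109, 118], [49, 61, 74], [25, 48, 69], [37, 73, 104], [49, 95, 134], [52, 100, 142], [52, 101, 143], [52, 101, 143]]
[[0.62, 0.046, 0.089], [0.619, 0.042, 0.093], [0.62, 0.039, 0.088], [0.62, 0.035, 0.09], [0.62, 0.032, 0.089], [0.62, 0.028, 0.089], [0.624, 0.025, 0.051], [0.627, 0.022, 0.017], [0.627, 0.018, 0.024], [0.628, 0.015, 0.016], [0.628, 0.011, 0.017], [0.627, 0.007, 0.02], [0.627, 0.004, 0.022], [0.627, 0.0, 0.02]]
[[-0.098, 0.016], [-0.101, 0.02], [-0.105, 0.02], [-0.108, 0.02], [-0.112, 0.015], [-0.113, 0.042], [-0.113, 0.087], [-0.115, 0.104], [-0.118, 0.102], [-0.121, 0.103], [-0.134, 0.015], [-0.138, 0.015], [-0.141, 0.02], [-0.145, 0.017], [-0.148, 0.016], [-0.152, 0.021], [-0.156, 0.014]]
```

Emit:
send_rows --rows '[[[0, 8, 2, 0, 0, 0, 10], [0, 24, 7, 0, 0, 0, 10], [0, 42, 12.3, 0, 0, 0, 10], [0, 60, 17.7, 0, 0, 0, 10], [0, 78, 23.1, 0, 0, 0, 10], [0, 96, 28.6, 0, 0, 0, 10], [0, 107, 31.9, 0, 0, 0, 10], [0, 110.2, 32.8, 0, 0, 0, 10]]]'

```text
clock: 9.95
position: [0.5307, -0.065, 0.058]
ee_rot: [-0.228, 1.563, 0.229]
force: [-5.2, -1.5, -1.1]
width: 0.174
```

```bash
python3 f.py;python3 - <<'E'
from h import *
st=arm.observe()
p,d=optics.get_image("wrist");cv2.imwrite("pics/w6.png",p[:,:,::-1]);np.save("pics/w6.npy",d)
p,d=optics.get_image("top");cv2.imwrite("pics/t6.png",p[:,:,::-1]);np.save("pics/t6.npy",d)
cv2.imwrite("pics/t6c.png",cv2.resize(p[160:240,210:340,::-1],None,fx=6,fy=6))
p,d=optics.get_image("scene");cv2.imwrite("pics/s6.png",cv2.resize(p[150:270,180:360,::-1],None,fx=4,fy=4))
E
```

```text
t 9.95 pos [ 0.5307 -0.065   0.058 ] jaw 16.64 w 16.0
Fworld [-5.2 -1.5 -1.1] Ftool [ 1.1  0.1 -5.4] M [-0.42  1.19 -0.08] q [-0.01  0.5   0.05  1.97 -0.03  0.68  0.35] toolY [-0.29  0.96  0.  ] Z [ 0.96  0.29 -0.  ]
```

View pics/w6.png

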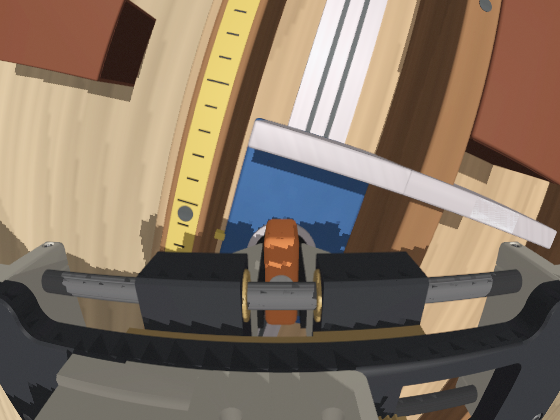

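View pics/s6.png

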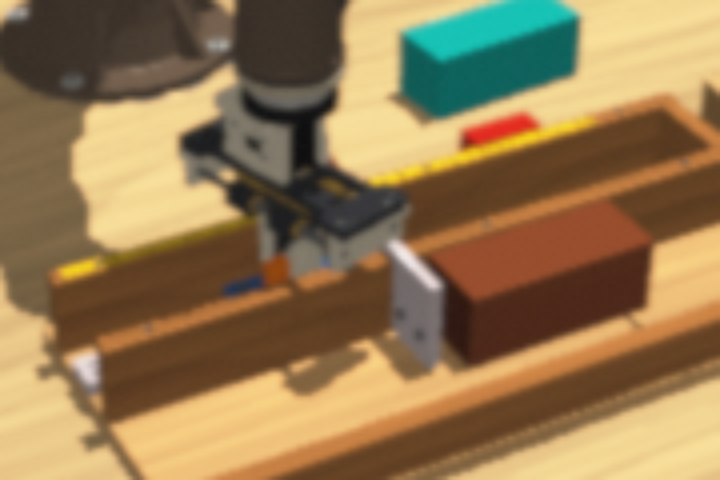

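View pics/t6c.png

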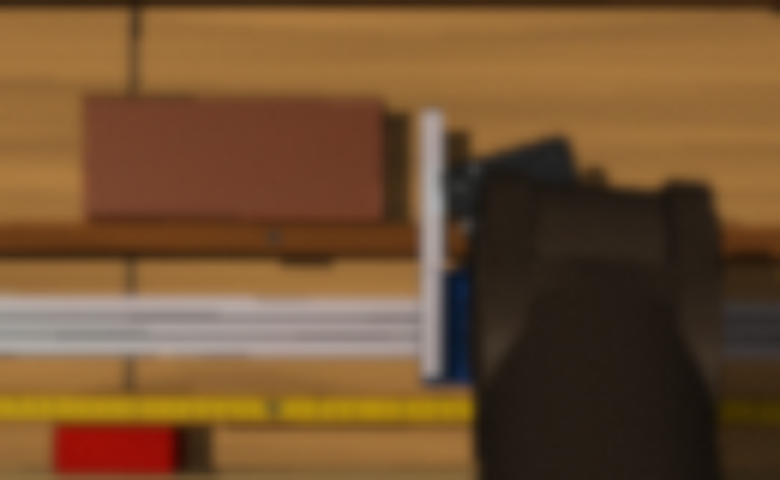

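Run:
```python
from h import *
st=arm.observe();C=cam("wrist",st);d=np.load("pics/w6.npy");P=cloud("wrist",C,d)
np.set_printoptions(linewidth=220,suppress=True)
m=(P[...,2]>.080)&(P[...,2]<.096)&(P[...,0]>.593)&(P[...,0]<.66)&(P[...,1]>-.01)&(P[...,1]<.12)
q=P[m];print("blank",len(q),q[:,0].min(),np.percentile(q[:,1],[0,.5,1,2,5]),np.median(q[:,2]))
for x in np.arange(.595,.64,.008):
    a=q[abs(q[:,0]-x)<.004]
    m2=(P[...,2]>.098)&(P[...,2]<.11)&(abs(P[...,0]-x)<.004)&(abs(P[...,1]+.003)<.03); b=P[m2]
    print(x.round(3),len(a),a[:,1].min() if len(a) else None,len(b),np.percentile(b[:,1],[1,50,99]) if len(b) else None)
C=cam("top");d=np.load("pics/t6.npy")
im=cv2.imread("pics/t6.png").astype(int)
for v in (182,187,192):
    for c in range(268,288): print(im[v,c].sum(),end=' ')
    print()
```

```text
blank 11473 0.5930073936848632 [0.00414364 0.00460121 0.02704953 0.02723159 0.02852014] 0.08857973369994565
0.595 1567 0.004160709679988805 370 [-0.00540756 -0.00036391  0.0044116 ]
0.603 2035 0.004143641111204256 329 [-0.00559146 -0.0006077   0.00428327]
0.611 1972 0.004237910209718199 301 [-0.00546376 -0.00042755  0.0044081 ]
0.619 1952 0.0041978701243839105 273 [-0.0055019  -0.00048138  0.00438261]
0.627 1795 0.00423790862491524 245 [-0.00544235 -0.00033243  0.00436307]
0.635 1185 0.004224773491581119 224 [-0.00537537 -0.00044587  0.00439705]
204 205 205 202 195 162 123 120 121 150 230 317 418 494 483 382 231 162 159 183 
207 205 208 206 200 166 126 117 119 146 224 308 416 496 481 371 192 99 92 109 
210 212 212 215 217 192 143 131 136 165 248 337 434 512 500 383 200 118 119 115
```

Emit:
send_rows --rows '[[[0, 3, 0.8, 0, 0, 0, 10], [0, 6, 1.6, 0, 0, 0, 10], [0, 9, 2.4, 0, 0, 0, 10], [0, 12, 3.3, 0, 0, 0, 10], [0, 15, 4.1, 0, 0, 0, 10], [0, 17, 4.6, 0, 0, 0, 10], [0, 18.3, 5, 0, 0, 0, 10], [0, 18.3, 5, 0, 0, 0, 10]]]'

```text
clock: 10.9
position: [0.5307, -0.0475, 0.058]
ee_rot: [-0.227, 1.562, 0.227]
force: [-4.6, -0.2, -1.7]
width: 0.168
```

```bash
cat > gap.py <<'E'
import sys
from h import *
st=arm.observe()
p,d=optics.get_image("wrist");cv2.imwrite(f"pics/{sys.argv[1]}.png",p[:,:,::-1])
C=cam("wrist",st);P=cloud("wrist",C,d)
mx=(P[...,0]>.597)&(P[...,0]<.64)
q=P[mx&(P[...,2]>.081)&(P[...,2]<.095)&(P[...,1]>.0)&(P[...,1]<.15)]
b=P[mx&(P[...,2]>.099)&(P[...,2]<.11)&(abs(P[...,1]-.01)<.06)]
f=np.percentile(b[:,1],99); q=q[q[:,1]>f+.0002]
h,e=np.histogram(q[:,1],bins=np.arange(f,f+.03,.0005)); print("face",f.round(4),"hist",h[:50])
E
python3 f.py;python3 gap.py w7
```

```text
t 10.9 pos [ 0.5307 -0.0475  0.058 ] jaw 16.58 w 15.5
Fworld [-4.6 -0.2 -1.7] Ftool [ 1.7  1.1 -4.5] M [-0.09  1.05 -0.04] q [-0.05  0.49  0.05  1.98 -0.03  0.67  0.31] toolY [-0.29  0.96  0.  ] Z [ 0.96  0.29 -0.  ]
face 0.0225 hist [ 3  0  0  0  0  0  0  0  0  0 45 74 66 68 66 71 66 69 62 66 74 67 69 63
 65 71 64 68 64 72 65 65 69 70 66 66 67 65 64 69 70 67 66 69 65 66 65 67
 70 58]
```

View pics/w7.png

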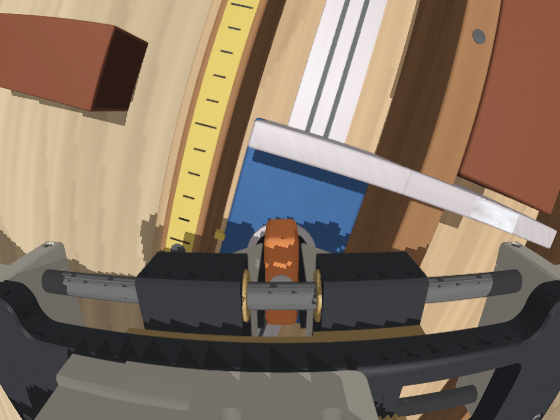

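Emit:
send_rows --rows '[[[0, 0.4, 0.1, 0, 0, 0, 10], [0, 0.8, 0.2, 0, 0, 0, 10], [0, 1.2, 0.3, 0, 0, 0, 10], [0, 1.6, 0.5, 0, 0, 0, 10], [0, 1.9, 0.6, 0, 0, 0, 10], [0, 1.9, 0.6, 0, 0, 0, 10], [0, 1.9, 0.6, 0, 0, 0, 10], [0, 1.9, 0.6, 0, 0, 0, 10]]]'

```text
clock: 11.75
position: [0.5307, -0.0458, 0.058]
ee_rot: [-0.227, 1.562, 0.227]
force: [-4.8, -1.8, -2.7]
width: 0.17
```

```bash
python3 f.py;python3 gap.py w8
```

```text
t 11.75 pos [ 0.5307 -0.0458  0.058 ] jaw 16.56 w 15.6
Fworld [-4.8 -1.8 -2.7] Ftool [ 2.8 -0.4 -5.2] M [-0.32  1.08 -0.03] q [-0.05  0.49  0.05  1.98 -0.03  0.67  0.31] toolY [-0.28  0.96  0.  ] Z [ 0.96  0.28 -0.  ]
face 0.0242 hist [ 2  0  0  0  0  0  6 57 68 70 65 67 67 71 68 67 67 65 65 70 71 66 62 69
 65 66 66 60 76 66 66 62 69 65 67 73 73 67 64 66 67 70 65 66 71 60 63 73
 70 63]
```

Emit:
send_rows --rows '[[[0, 0.4, 0.1, 0, 0, 0, 10], [0, 0.8, 0.2, 0, 0, 0, 10], [0, 1.2, 0.3, 0, 0, 0, 10], [0, 1.6, 0.5, 0, 0, 0, 10], [0, 1.8, 0.5, 0, 0, 0, 10], [0, 1.8, 0.5, 0, 0, 0, 10], [0, 1.8, 0.5, 0, 0, 0, 10], [0, 1.8, 0.5, 0, 0, 0, 10]]]'

```text
clock: 12.6
position: [0.5306, -0.044, 0.058]
ee_rot: [-0.227, 1.562, 0.227]
force: [-5.3, -1.3, -2.6]
width: 0.171
```

```bash
python3 f.py;python3 gap.py w9
```

```text
t 12.6 pos [ 0.5306 -0.044   0.058 ] jaw 16.56 w 15.7
Fworld [-5.3 -1.3 -2.6] Ftool [ 2.6  0.3 -5.5] M [-0.35  1.01 -0.01] q [-0.05  0.49  0.05  1.98 -0.03  0.67  0.3 ] toolY [-0.28  0.96  0.  ] Z [ 0.96  0.28 -0.  ]
face 0.026 hist [ 1  0  0 30 65 70 66 64 68 71 64 67 67 67 69 66 67 65 69 68 66 71 61 65
 69 72 62 64 72 63 61 69 67 68 72 64 66 68 64 65 68 66 71 69 65 70 64 59
 76 67]
```

Emit:
send_rows --rows '[[[0, 0.1, 0, 0, 0, 0, 10], [0, 0.2, 0.1, 0, 0, 0, 10], [0, 0.3, 0.1, 0, 0, 0, 10], [0, 0.4, 0.1, 0, 0, 0, 10], [0, 0.5, 0.15, 0, 0, 0, 10], [0, 0.6, 0.2, 0, 0, 0, 10], [0, 0.7, 0.2, 0, 0, 0, 10], [0, 0.7, 0.2, 0, 0, 0, 10]]]'

```text
clock: 13.45
position: [0.5307, -0.0433, 0.058]
ee_rot: [-0.227, 1.562, 0.227]
force: [-5.3, -0.6, -1.9]
width: 0.171
```

```bash
python3 f.py;python3 gap.py w10
```

```text
t 13.45 pos [ 0.5307 -0.0433  0.058 ] jaw 16.55 w 15.7
Fworld [-5.3 -0.6 -1.9] Ftool [ 1.9  0.9 -5.2] M [-0.37  1.05 -0.01] q [-0.05  0.49  0.05  1.98 -0.03  0.67  0.3 ] toolY [-0.28  0.96  0.  ] Z [ 0.96  0.28 -0.  ]
face 0.0267 hist [ 3  2 54 65 65 65 67 69 67 68 67 61 67 70 67 73 65 63 67 73 64 70 62 68
 66 68 68 65 70 65 68 67 71 62 68 72 63 66 71 63 72 66 70 57 73 63 71 61
 68 75]
```

Emit:
send_rows --rows '[[[0, 0.1, 0, 0, 0, 0, 10], [0, 0.2, 0.1, 0, 0, 0, 10], [0, 0.3, 0.1, 0, 0, 0, 10], [0, 0.4, 0.1, 0, 0, 0, 10], [0, 0.5, 0.15, 0, 0, 0, 10], [0, 0.5, 0.15, 0, 0, 0, 10], [0, 0.5, 0.15, 0, 0, 0, 10], [0, 0.5, 0.15, 0, 0, 0, 10]]]'

```text
clock: 14.3
position: [0.5307, -0.0428, 0.058]
ee_rot: [-0.227, 1.562, 0.227]
force: [-4.5, -1.0, -2.2]
width: 0.17
```

```bash
python3 f.py;python3 gap.py w11
```

```text
t 14.3 pos [ 0.5307 -0.0428  0.058 ] jaw 16.55 w 15.7
Fworld [-4.5 -1.  -2.2] Ftool [ 2.2  0.3 -4.6] M [-0.29  1.07  0.01] q [-0.05  0.49  0.05  1.98 -0.03  0.67  0.3 ] toolY [-0.28  0.96  0.  ] Z [ 0.96  0.28 -0.  ]
face 0.0272 hist [ 7 56 68 67 67 66 69 64 68 68 68 70 66 63 67 65 65 73 58 70 73 65 66 67
 64 68 67 68 72 61 66 68 76 63 66 71 64 68 65 68 69 62 70 69 63 69 67 65
 68 69]
```

Emit:
send_rows --rows '[[[0, 0.1, 0, 0, 0, 0, 10], [0, 0.15, 0, 0, 0, 0, 10], [0, 0.2, 0.05, 0, 0, 0, 10], [0, 0.25, 0.05, 0, 0, 0, 10], [0, 0.3, 0.1, 0, 0, 0, 10], [0, 0.3, 0.1, 0, 0, 0, 10], [0, 0.3, 0.1, 0, 0, 0, 10], [0, 0.3, 0.1, 0, 0, 0, 10]]]'

```text
clock: 15.15
position: [0.5306, -0.0425, 0.058]
ee_rot: [-0.227, 1.562, 0.227]
force: [-4.7, -1.7, -3.1]
width: 0.172
```

```bash
python3 f.py;python3 gap.py w12
```

```text
t 15.15 pos [ 0.5306 -0.0425  0.058 ] jaw 16.55 w 15.8
Fworld [-4.7 -1.7 -3.1] Ftool [ 3.1 -0.3 -4.9] M [-0.33  1.04 -0.03] q [-0.05  0.49  0.05  1.98 -0.03  0.67  0.3 ] toolY [-0.28  0.96  0.  ] Z [ 0.96  0.28 -0.  ]
face 0.0275 hist [28 62 66 67 66 67 69 67 69 64 68 67 66 65 71 66 66 66 70 65 75 62 67 65
 73 64 66 67 70 67 62 70 71 65 71 64 70 64 63 73 64 60 72 66 64 71 69 65
 60 78]
```

```bash
cat > gap.py <<'E'
import sys
from h import *
F=[];st=arm.observe()
F.append(st)
p,d=optics.get_image("wrist");F.append(arm.observe());cv2.imwrite(f"pics/{sys.argv[1]}.png",p[:,:,::-1])
C=cam("wrist",st);P=cloud("wrist",C,d)
mx=(P[...,0]>.597)&(P[...,0]<.64)
Y=np.where(mx,P[...,1],np.nan)
q=P[mx&(P[...,2]>.08)&(P[...,2]<.096)&(P[...,1]>.02)&(P[...,1]<.15)]
b=P[mx&(P[...,2]>.099)&(P[...,2]<.11)&(abs(P[...,1]-.01)<.06)]
g=P[mx&(P[...,2]<.078)&(P[...,1]>.02)&(P[...,1]<.04)]
q2=q[q[:,1]>.0]
print("face",np.percentile(b[:,1],[97,99,100]).round(4),"blank",np.percentile(q2[:,1],[0,.5,1]).round(4),"far",np.percentile(q[:,1],[99.5,100]).round(4),"low pts",len(g))
for s in F: print("F",s["force"].round(1),"M",s["ft_torque"].round(2))
E
python3 gap.py w13
```

```text
face [0.0274 0.0276 0.0278] blank [0.0273 0.0279 0.0284] far [0.1415 0.1473] low pts 9
F [-5.3 -1.1 -2.5] M [-0.36  1.11 -0.  ]
F [-4.7 -1.1 -1.7] M [-0.37  1.08 -0.02]
```

Emit:
send_rows --rows '[[[0, 0.05, 0, 0, 0, 0, 10], [0, 0.1, 0, 0, 0, 0, 10], [0, 0.15, 0.05, 0, 0, 0, 10], [0, 0.2, 0.05, 0, 0, 0, 10], [0, 0.25, 0.05, 0, 0, 0, 10], [0, 0.25, 0.05, 0, 0, 0, 10], [0, 0.25, 0.05, 0, 0, 0, 10], [0, 0.25, 0.05, 0, 0, 0, 10]]]'

```text
clock: 16.05
position: [0.5306, -0.0422, 0.058]
ee_rot: [-0.227, 1.562, 0.227]
force: [-5.0, -1.3, -2.8]
width: 0.168
```

```bash
python3 f.py;python3 gap.py w14
```

```text
t 16.05 pos [ 0.5306 -0.0422  0.058 ] jaw 16.55 w 15.5
Fworld [-5.  -1.3 -2.8] Ftool [ 2.8  0.2 -5.1] M [-0.37  0.99 -0.03] q [-0.06  0.49  0.05  1.98 -0.03  0.67  0.3 ] toolY [-0.28  0.96  0.  ] Z [ 0.96  0.28 -0.  ]
face [0.0276 0.0278 0.0281] blank [0.0275 0.0281 0.0286] far [0.1417 0.1473] low pts 0
F [-5.  -1.3 -2.8] M [-0.37  0.99 -0.03]
F [-6.1 -1.6 -3. ] M [-0.37  0.95  0.03]
```

Emit:
send_rows --rows '[[[0, 0.05, 0, 0, 0, 0, 10], [0, 0.1, 0, 0, 0, 0, 10], [0, 0.15, 0.05, 0, 0, 0, 10], [0, 0.2, 0.05, 0, 0, 0, 10], [0, 0.25, 0.05, 0, 0, 0, 10], [0, 0.25, 0.05, 0, 0, 0, 10], [0, 0.25, 0.05, 0, 0, 0, 10], [0, 0.25, 0.05, 0, 0, 0, 10]]]'

```text
clock: 16.9
position: [0.5306, -0.042, 0.058]
ee_rot: [-0.227, 1.562, 0.227]
force: [-5.6, -1.7, -2.4]
width: 0.175
```

```bash
python3 f.py;python3 gap.py w15
```

```text
t 16.9 pos [ 0.5306 -0.042   0.058 ] jaw 16.55 w 16.1
Fworld [-5.6 -1.7 -2.4] Ftool [ 2.4  0.  -5.8] M [-0.35  1.01 -0.06] q [-0.06  0.49  0.05  1.98 -0.03  0.67  0.3 ] toolY [-0.28  0.96  0.  ] Z [ 0.96  0.28 -0.  ]
face [0.0278 0.028  0.0283] blank [0.0278 0.0283 0.0288] far [0.1418 0.1474] low pts 0
F [-5.6 -1.7 -2.4] M [-0.35  1.01 -0.06]
F [-4.9 -1.3 -2.5] M [-0.36  1.01 -0.09]
```

Run:
```python
import cv2,numpy as np
a=[cv2.resize(cv2.imread(f"pics/{n}.png")[150:260,400:560],None,fx=4.8,fy=4.8,interpolation=cv2.INTER_NEAREST) for n in ("w15",)]
cv2.imwrite("pics/c15.png",a[0])
```

```text
(no output)
```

View pics/c15.png

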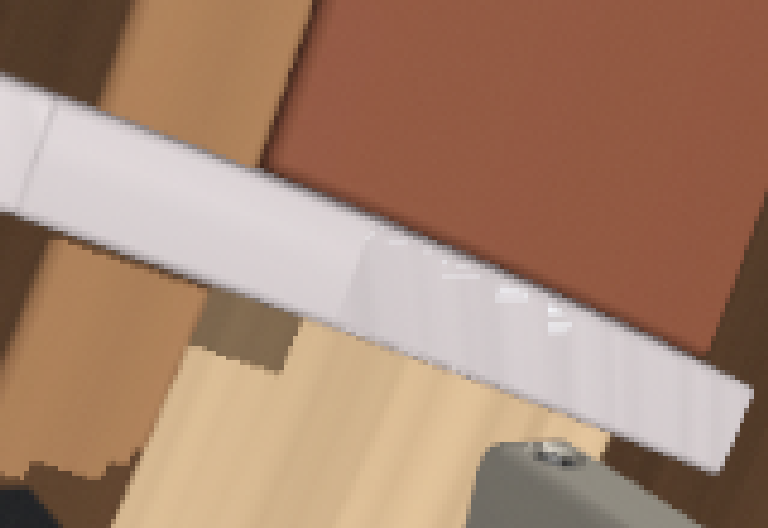

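Emit:
send_rows --rows '[[[0, 0.05, 0, 0, 0, 0, 10], [0, 0.1, 0, 0, 0, 0, 10], [0, 0.15, 0.05, 0, 0, 0, 10], [0, 0.2, 0.05, 0, 0, 0, 10], [0, 0.25, 0.05, 0, 0, 0, 10], [0, 0.25, 0.05, 0, 0, 0, 10], [0, 0.25, 0.05, 0, 0, 0, 10], [0, 0.25, 0.05, 0, 0, 0, 10]]]'

```text
clock: 17.75
position: [0.5307, -0.042, 0.0581]
ee_rot: [-0.227, 1.562, 0.226]
force: [-4.6, -1.5, -2.4]
width: 0.176
```

```bash
python3 f.py;python3 gap.py w16
```

```text
t 17.75 pos [ 0.5307 -0.042   0.0581] jaw 16.55 w 16.2
Fworld [-4.6 -1.5 -2.4] Ftool [ 2.4 -0.2 -4.9] M [-0.52  0.99 -0.01] q [-0.06  0.49  0.05  1.98 -0.03  0.67  0.3 ] toolY [-0.28  0.96 -0.  ] Z [ 0.96  0.28 -0.  ]
face [0.0279 0.028  0.0283] blank [0.0278 0.0283 0.0288] far [0.1419 0.1493] low pts 0
F [-4.6 -1.5 -2.4] M [-0.52  0.99 -0.01]
F [-5.8 -2.5 -2.8] M [-0.52  0.97  0.01]
```

Emit:
send_rows --rows '[[[0, 0.05, 0, 0, 0, 0, 10], [0, 0.1, 0, 0, 0, 0, 10], [0, 0.15, 0.05, 0, 0, 0, 10], [0, 0.2, 0.05, 0, 0, 0, 10], [0, 0.2, 0.05, 0, 0, 0, 10], [0, 0.2, 0.05, 0, 0, 0, 10], [0, 0.2, 0.05, 0, 0, 0, 10], [0, 0.2, 0.05, 0, 0, 0, 10]]]'

```text
clock: 18.6
position: [0.5307, -0.0419, 0.058]
ee_rot: [-0.227, 1.562, 0.226]
force: [-5.0, -3.1, -2.5]
width: 0.173
```

```bash
python3 f.py;python3 gap.py w17
```

```text
t 18.6 pos [ 0.5307 -0.0419  0.058 ] jaw 16.54 w 15.9
Fworld [-5.  -3.1 -2.5] Ftool [ 2.5 -1.5 -5.7] M [-0.64  0.97  0.03] q [-0.06  0.49  0.05  1.98 -0.03  0.67  0.3 ] toolY [-0.28  0.96 -0.  ] Z [ 0.96  0.28 -0.  ]
face [0.0279 0.0281 0.0283] blank [0.0278 0.0283 0.0288] far [0.1419 0.1482] low pts 0
F [-5.  -3.1 -2.5] M [-0.64  0.97  0.03]
F [-5.6 -3.  -2.4] M [-0.61  0.96  0.  ]
```

Emit:
send_rows --rows '[[[0, -0.05, -0.1, 1, 0, 0, 10], [0, -0.05, -0.2, 3, 0, 0, 10], [0, -0.05, -0.3, 5, 0, 0, 10], [0, -0.05, -0.4, 7, 0, 0, 10], [0, -0.05, -0.5, 9, 0, 0, 10], [0, -0.05, -0.5, 11, 0, 0, 10], [0, -0.05, -0.5, 12, 0, 0, 10], [0, -0.05, -0.5, 12, 0, 0, 10]]]'

```text
clock: 19.45
position: [0.5309, -0.0419, 0.0581]
ee_rot: [-0.063, 1.572, 0.062]
force: [-3.7, -3.8, -6.6]
width: 0.174
```

```bash
python3 f.py;python3 gap.py w18
```

```text
t 19.45 pos [ 0.5309 -0.0419  0.0581] jaw 4.55 w 16.1
Fworld [-3.7 -3.8 -6.6] Ftool [ 6.6 -3.5 -3.9] M [-0.83  0.71  0.05] q [-0.1   0.49  0.1   1.98 -0.08  0.67  0.13] toolY [-0.08  1.   -0.  ] Z [ 1.    0.08 -0.  ]
face [0.028  0.0281 0.0283] blank [0.0278 0.0282 0.0285] far [0.1093 0.1128] low pts 0
F [-3.7 -3.8 -6.6] M [-0.83  0.71  0.05]
F [-3.6 -4.6 -6. ] M [-0.93  0.76 -0.04]
```

Emit:
send_rows --rows '[[[0, -0.2, 0, 0, 0, 0, 10], [0, -0.35, 0, 1, 0, 0, 10], [0, -0.35, -0.1, 3, 0, 0, 10], [0, -0.35, -0.2, 6, 0, 0, 10], [0, -0.35, -0.2, 9, 0, 0, 10], [0, -0.35, -0.2, 12, 0, 0, 10], [0, -0.35, -0.2, 14, 0, 0, 10], [0, -0.35, -0.2, 14, 0, 0, 10]]]'

```text
clock: 20.3
position: [0.5312, -0.0419, 0.0581]
ee_rot: [0.128, 1.568, -0.129]
force: [-1.4, -4.8, -10.9]
width: 0.168
```

```bash
python3 f.py;python3 gap.py w19
```

```text
t 20.3 pos [ 0.5312 -0.0419  0.0581] jaw -9.39 w 15.5
Fworld [ -1.4  -4.8 -10.9] Ftool [11.  -4.9 -0.6] M [-1.09  0.64 -0.06] q [-0.15  0.5   0.17  1.99 -0.13  0.67 -0.06] toolY [ 0.16  0.99 -0.  ] Z [ 0.99 -0.16 -0.  ]
face [0.028  0.0281 0.0283] blank [0.0279 0.0281 0.0283] far [0.0776 0.0789] low pts 0
F [ -1.4  -4.8 -10.9] M [-1.09  0.64 -0.06]
F [ -2.1  -4.1 -10.5] M [-1.07  0.57 -0.07]
```

Emit:
send_rows --rows '[[[0.4, -0.2, 0, 0, 0, 0, 10], [0.8, -0.4, 0, 1, 0, 0, 10], [0.8, -0.4, 0, 3, 0, 0, 10], [0.8, -0.4, 0, 6, 0, 0, 10], [0.8, -0.4, 0, 9, 0, 0, 10], [0.8, -0.4, 0, 12, 0, 0, 10], [0.8, -0.4, 0, 15, 0, 0, 10], [0.8, -0.4, 0, 15, 0, 0, 10]]]'

```text
clock: 21.15
position: [0.5315, -0.042, 0.058]
ee_rot: [0.334, 1.545, -0.334]
force: [-3.7, -3.1, -1.3]
width: 0.167
```

```bash
python3 f.py;python3 gap.py w20
```

```text
t 21.15 pos [ 0.5315 -0.042   0.058 ] jaw -24.41 w 15.4
Fworld [-3.7 -3.1 -1.3] Ftool [ 1.3 -4.4 -2.1] M [-0.91  1.11 -0.11] q [-0.2   0.5   0.24  1.99 -0.19  0.67 -0.26] toolY [ 0.41  0.91 -0.  ] Z [ 0.91 -0.41  0.  ]
face [0.0277 0.028  0.0281] blank [0.028  0.0284 0.0285] far [0.0634 0.0657] low pts 0
F [-3.7 -3.1 -1.3] M [-0.91  1.11 -0.11]
F [-4.7 -3.3 -1.7] M [-0.91  1.06 -0.06]
```

Emit:
send_rows --rows '[[[0, -0.1, 0, 2, 0, 0, 10], [0, -0.1, -0.1, 5, 0, 0, 10], [0, -0.1, -0.1, 8, 0, 0, 10], [0, -0.1, -0.1, 11, 0, 0, 10], [0, -0.1, -0.1, 14, 0, 0, 10], [0, -0.1, -0.1, 17, 0, 0, 10], [0, -0.1, -0.1, 20, 0, 0, 10], [0, -0.1, -0.1, 20, 0, 0, 10]]]'

```text
clock: 22.0
position: [0.5318, -0.0423, 0.0581]
ee_rot: [0.606, 1.483, -0.606]
force: [-3.7, -4.4, -2.8]
width: 0.174
```

```bash
python3 f.py;python3 gap.py w21
```

```text
t 22.0 pos [ 0.5318 -0.0423  0.0581] jaw -44.41 w 16.0
Fworld [-3.7 -4.4 -2.8] Ftool [ 2.8 -5.7  0.5] M [-1.1   0.86 -0.05] q [-0.27  0.51  0.34  2.   -0.26  0.68 -0.54] toolY [0.7  0.71 0.  ] Z [ 0.71 -0.7   0.  ]
face [0.0275 0.0279 0.0283] blank [0.0299 0.0302 0.0303] far [0.0678 0.0706] low pts 0
F [-3.7 -4.4 -2.8] M [-1.1   0.86 -0.05]
F [-3.3 -4.8 -2.7] M [-1.07  0.88 -0.13]
```

Emit:
send_rows --rows '[[[0, -0.2, 0, 4, 0, 0, 10], [0, -0.3, 0, 10, 0, 0, 10], [0, -0.3, 0, 16, 0, 0, 10], [0, -0.3, 0, 22, 0, 0, 10], [0, -0.3, 0, 28, 0, 0, 10], [0, -0.3, 0, 34, 0, 0, 10], [0, -0.3, 0, 40, 0, 0, 10], [0, -0.3, 0, 45, 0, 0, 10]]]'

```text
clock: 22.85
position: [0.5322, -0.0431, 0.0582]
ee_rot: [1.203, 1.21, -1.202]
force: [-3.0, -6.6, -5.7]
width: 0.168
```

```bash
python3 f.py
```

```text
t 22.85 pos [ 0.5322 -0.0431  0.0582] jaw -89.54 w 15.5
Fworld [-3.  -6.6 -5.7] Ftool [ 5.7 -3.   6.6] M [-1.62  0.73  0.07] q [-0.43  0.55  0.57  2.01 -0.44  0.71 -1.15] toolY [1.   0.01 0.  ] Z [ 0.01 -1.    0.  ]
```

Emit:
send_rows --rows '[[[0.2, 0, 0.3, 4, 0, 0, 10], [0.4, 0, 0.6, 10, 0, 0, 10], [0.4, 0, 0.6, 16, 0, 0, 10], [0.4, 0, 0.6, 22, 0, 0, 10], [0.4, 0, 0.6, 28, 0, 0, 10], [0.4, 0, 0.6, 34, 0, 0, 10], [0.4, 0, 0.6, 40, 0, 0, 10], [0.4, 0, 0.6, 44, 0, 0, 10]]]'

```text
clock: 23.65
position: [0.5318, -0.044, 0.0581]
ee_rot: [1.743, 0.746, -1.741]
force: [-5.8, -6.1, 2.8]
width: 0.169
```

```bash
python3 f.py;python3 gap.py w22
python3 - <<'E'
from h import *
p,d=optics.get_image("scene");cv2.imwrite("pics/s22.png",cv2.resize(p[150:270,180:360,::-1],None,fx=4,fy=4))
p,d=optics.get_image("top");cv2.imwrite("pics/t22.png",p[:,:,::-1])
a=cv2.imread("pics/t6.png")[160:240,210:340];b=p[160:240,210:340,::-1]
cv2.imwrite("pics/t22c.png",cv2.resize(np.vstack([a,b]),None,fx=3.7,fy=3.7))
for n in (a,b):
  for v in (20,27,34): print(n[v,8:22].sum(1).tolist(), n[v,56:82].sum(1).tolist())
E
```

```text
t 23.65 pos [ 0.5318 -0.044   0.0581] jaw -133.52 w 15.5
Fworld [-5.8 -6.1  2.8] Ftool [-2.8 -0.   8.4] M [-1.56  1.58  0.15] q [-0.56  0.61  0.78  2.02 -0.62  0.76 -1.73] toolY [ 0.73 -0.69  0.  ] Z [-0.69 -0.73 -0.  ]
face [0.027  0.0273 0.0278] blank [0.0201 0.0256 0.0311] far [0.0521 0.0521] low pts 144
F [-5.8 -6.1  2.8] M [-1.56  1.58  0.15]
F [-4.5 -5.8  5.4] M [-1.31  1.62  0.03]
[314, 313, 313, 313, 303, 277, 241, 227, 225, 228, 226, 226, 225, 222] [205, 205, 205, 202, 202, 199, 190, 156, 116, 113, 121, 146, 226, 324, 426, 492, 486, 421, 334, 298, 296, 298, 303, 309, 313, 313]
[340, 338, 334, 333, 327, 290, 248, 231, 235, 233, 232, 232, 233, 230] [210, 207, 207, 205, 208, 206, 200, 166, 126, 117, 119, 146, 224, 308, 416, 496, 481, 371, 192, 99, 92, 109, 154, 160, 120, 98]
[329, 329, 329, 328, 322, 296, 260, 237, 232, 232, 232, 231, 228, 229] [214, 213, 212, 214, 211, 217, 218, 184, 137, 127, 128, 156, 239, 329, 433, 517, 522, 418, 216, 107, 104, 101, 88, 69, 70, 79]
[327, 328, 328, 328, 321, 292, 254, 240, 239, 238, 238, 237, 236, 235] [214, 216, 215, 215, 213, 213, 238, 327, 441, 479, 384, 229, 230, 291, 308, 311, 316, 321, 322, 327, 325, 325, 326, 325, 328, 324]
[355, 355, 351, 352, 341, 307, 258, 244, 245, 247, 242, 245, 243, 241] [223, 218, 218, 218, 218, 220, 245, 339, 448, 479, 382, 204, 123, 119, 111, 114, 121, 128, 165, 228, 283, 311, 297, 245, 171, 114]
[343, 345, 345, 343, 339, 315, 274, 250, 242, 245, 242, 241, 239, 242] [227, 224, 224, 224, 218, 202, 177, 150, 130, 119, 121, 123, 120, 122, 119, 116, 116, 105, 93, 85, 91, 97, 97, 95, 94, 97]
```

View pics/t22c.png

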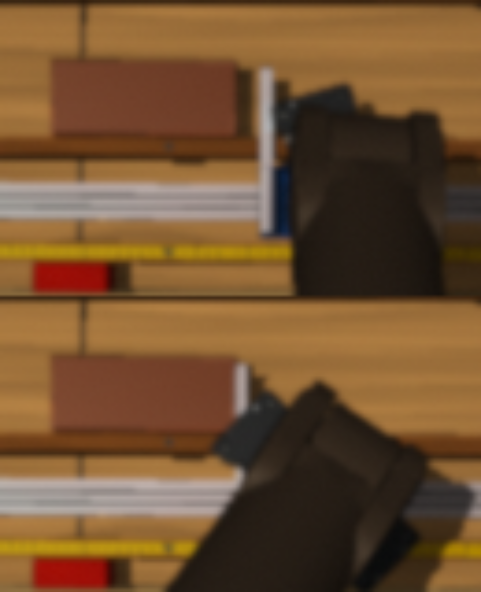

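View pics/w22.png

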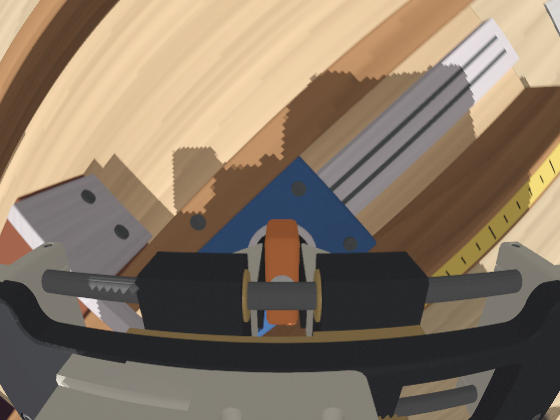

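Emit:
send_rows --rows '[[[0, 0, 0.8, 0, 0, 0, 20], [0, 0, 0.8, 0, 0, 0, 26], [0, 0, 0.8, 0, 0, 0, 32], [0, 0, 0.8, 0, 0, 0, 33], [0, 0, 0.8, 0, 0, 0, 33], [-5, 0, 0.8, 0, 0, 0, 33], [-20, 0, 0.8, 0, 0, 0, 33], [-45, 0, 0.8, 0, 0, 0, 33]]]'

```text
clock: 24.6
position: [0.5299, -0.0434, 0.1028]
ee_rot: [1.738, 0.753, -1.742]
force: [0.4, -0.5, 0.4]
width: 0.33
```

```bash
python3 f.py
```

```text
t 24.6 pos [ 0.5299 -0.0434  0.1028] jaw -133.25 w 30.3
Fworld [ 0.4 -0.5  0.4] Ftool [-0.4  0.6  0.2] M [ 0.03  0.11 -0.01] q [-0.62  0.55  0.85  1.99 -0.54  0.85 -1.79] toolY [ 0.73 -0.69 -0.  ] Z [-0.69 -0.73  0.  ]
```

Emit:
send_rows --rows '[[[-30, 0, 0, 0, 0, 0, 33], [-55, 0, 0, -8, 0, 0, 33], [-60, 0, 0, -16, 0, 0, 33], [-60, 0, 0, -24, 0, 0, 33], [-60, 0, 0, -32, 0, 0, 33], [-60, 0, 0, -40, 0, 0, 33], [-60, 0, 0, -48, 0, 0, 33], [-60, 0, 0, -56, 0, 0, 33]]]'

```text
clock: 25.4
position: [0.5309, -0.0437, 0.1636]
ee_rot: [1.04, 1.307, -1.039]
force: [0.4, 0.1, 0.5]
width: 0.329
```

Emit:
send_rows --rows '[[[0, 0, 0, -8.5, 0, 0, 33], [0, 0, 0, -17, 0, 0, 33], [0, 0, 0, -25.5, 0, 0, 33], [0, 0, 0, -34, 0, 0, 33], [0, 0, 0, -42.5, 0, 0, 33], [0, 0, 0, -51, 0, 0, 33], [0, 0, 0, -59.5, 0, 0, 33], [0, 0, 0, -68, 0, 0, 33]]]'

```text
clock: 26.2
position: [0.5309, -0.044, 0.1636]
ee_rot: [0.122, 1.566, -0.123]
force: [0.4, -0.1, 0.6]
width: 0.331
```

```bash
python3 f.py;python3 gap.py w23;python3 - <<'E'
from h import *
im=cv2.imread("pics/w23.png");
p,d=optics.get_image("top");cv2.imwrite("pics/t23.png",p[:,:,::-1])
E
```

```text
t 26.2 pos [ 0.5309 -0.044   0.1636] jaw -8.93 w 30.4
Fworld [ 0.4 -0.1  0.6] Ftool [-0.6 -0.   0.4] M [-0.08  0.05 -0.02] q [-0.29  0.36  0.35  1.9  -0.15  0.91 -0.02] toolY [ 0.16  0.99 -0.  ] Z [ 0.99 -0.16  0.  ]
face [0.0278 0.028  0.0282] blank [0.0277 0.0283 0.0288] far [0.1128 0.1143] low pts 0
F [ 0.4 -0.1  0.6] M [-0.08  0.05 -0.02]
F [ 0.2 -0.6  0.3] M [-0.13  0.04  0.  ]
```

View pics/w23.png

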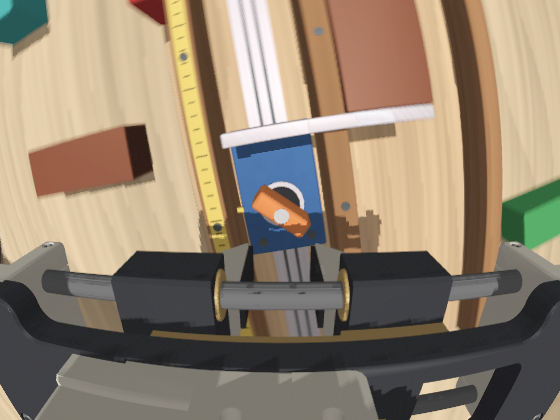

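Run:
```python
from h import *
st=arm.observe();p,d=optics.get_image("wrist");C=cam("wrist",st);P=cloud("wrist",C,d)
m=(P[...,2]>.07)&(P[...,2]<.095)&(abs(P[...,0]-.530)<.033)&(abs(P[...,1]+.042)<.035)
n,l,s,c=cv2.connectedComponentsWithStats(m.astype(np.uint8));i=1+np.argmax(s[1:,4]);X=P[l==i]
w=np.linalg.svd((X-X.mean(0))[:,:2])[2][0];print(X.mean(0),np.degrees(np.arctan2(w[1],w[0]))%180)
im=p[90:150,310:450,::-1];cv2.imwrite("pics/c23.png",cv2.resize(im,None,fx=5.5,fy=5.5,interpolation=cv2.INTER_NEAREST))
a=cv2.imread("pics/top0.png");b=cv2.imread("pics/t23.png")
for n in (a,b):
  for v in (180,187,194): print(n[v,218:230].sum(1).tolist())
```

```text
[ 0.53170781 -0.04015435  0.08138484] 136.6535251654743
[296, 293, 294, 294, 285, 257, 224, 213, 215, 211, 212, 211]
[319, 314, 317, 314, 307, 272, 230, 217, 219, 215, 218, 216]
[310, 308, 310, 308, 301, 277, 243, 221, 216, 214, 215, 214]
[314, 313, 313, 313, 308, 279, 243, 228, 228, 228, 226, 225]
[340, 339, 337, 337, 327, 293, 247, 235, 231, 233, 231, 231]
[326, 327, 329, 330, 323, 300, 260, 237, 233, 232, 230, 229]
```

View pics/c23.png

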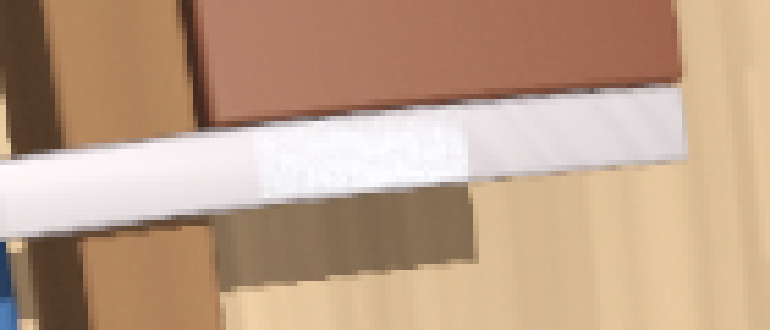

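View pics/t23.png

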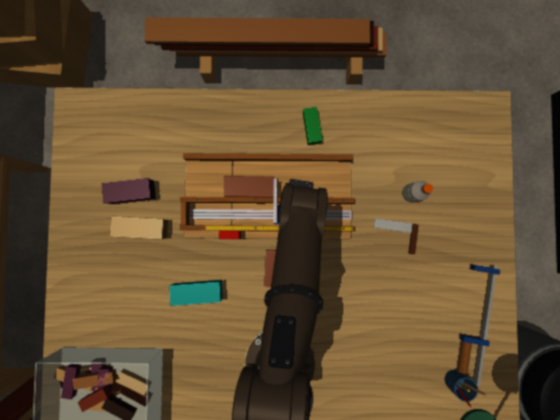

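```bash
python3 -c "
from cell import arm
print(arm.sign_off())"
```

```text
the job is handed in; nothing more can be done
None
```

I set the stop against the first blank, locked the knob again and let go, then handed the job in at about 26 s.

**Loosening and sliding:** I gripped the orange knob and turned it about 148° counter-clockwise. The stop then slid freely with about 1.5 N of drag. I moved it about 140 mm towards the blank, in steps of 0.2 to 0.3 mm at the end.

**Contact:** The stop stopped advancing and the force along the fence rose to about 3 N, drag included. While I turned the knob to lock it, that force read up to 4 to 5 N before the clamp bit, which overlaps the 4 to 7 N range that can shift the blank. It later reached about 6.6 N, by my count of the turn after the clamp had begun to hold. The stop's face did not move noticeably in the wrist images.

**Locking:** I turned the knob about 150° clockwise. The bar ended within 2° of its starting angle, on the tighter side (136.7° against 138.3°).

**Last checks after letting go:**
- The wrist camera puts the face of the stop at y = 28.0 mm, the same as at first contact, with only a thin seam to the blank.
- The blank's far edge in the top camera is unchanged to within about 0.1 pixel (roughly 0.3 mm).
- The square, the glue and the other blanks look undisturbed.
- The gripper is clear above everything, with contact forces at the noise level.

**Disagreements:** The top and wrist cameras differed by about 5 mm on where the knob stands, and grip forces settled it near the wrist camera's value. The wrist camera's calibration also changed by about 2 mm between two readings.

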